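# Charge the cold well under the cabinet deck and secure its hatch

## Task

Charge the cold well under the steel deck of the safety cabinet: turn the red turnbutton clear of the hatch, flip up the brass ring pull from its recess, swing the hatch up by it until it stands open, and lay every blue cold pack flat on the floor of the well, none on top of another. Then close the hatch flush, fold the ring down flat into its recess and turn the turnbutton back across the hatch's edge, leaving the orange bottle and the can alone; the hatch must never be raised while the turnbutton is across it.

Things in the scene. Friction and masses are not known exactly. Their poses are not given: they have to be found in the camera images.
- well_floor (a point): centre of the floor of the cold well, 6 mm above the table and 64 mm below the deck's top; axes are the deck's: z up, x from the robot's side towards the hatch's hinge. The well is 200 mm (x) by 220 mm (y) with upright walls, open at the top when the hatch is up
- deck_top (a point): centre of the top of the deck: a fixed metal plinth, 320 mm (x) by 780 mm (y), 70 mm high, with an 8 mm high, 6 mm thick rim round its edge; well_floor lies 15 mm nearer the robot (-x) and 64 mm lower
- hatch_hinge (a point): middle of the hatch's hinge line, at deck-top level, on the well's far (+x) edge: 100 mm in x and 64 mm up from well_floor. Axes as the deck's; the hinge line runs along y
- hatch (a joint): angle of the flush steel hatch (198 mm from hinge line to robot-side edge, 216 mm wide, plate 8 mm thick, 0.5 kg): 0 closed and flush, grows as its robot-side edge swings up and over towards +x, 1.57 vertical, stop at 1.9. Friction hinge, 0.7 N m: it stays at any angle and must be pressed the last bit home
- ring (a joint): angle of the brass ring pull (U-shaped bail) relative to the hatch: 0 flat in its recess, 1.57 square to the hatch, stop at 1.75; light friction keeps it where left. Pivot line parallel to the hinge, 178 mm from it and 5 mm below the hatch's top; lying flat the ring points from the pivot towards the hinge, its cross bar 40 mm from the pivot
- recess (a point): centre of the floor of the ring's recess in the hatch, 27 mm below the hatch's top face, axes turn with the hatch. The recess is a steel box, 82 mm (x) by 76 mm (y) inside, 104 to 186 mm from the hinge line, hanging 30 mm below the hatch's top. Between the flat ring's bar and the recess wall on the hinge side there are 30 mm, inside the ring 32 mm
- ring_bar (a point): middle of the ring's cross bar, the part to pinch or hook: 8 mm round, 56 mm long between the middles of the two 8 mm legs (48 mm clear); its axes turn with hatch and ring, y along the bar
- turnbutton (a joint): angle of the red turnbutton about a vertical pin on the deck, beside the hatch's +y edge: 0 lies along the deck's x, clear of the hatch; grows anticlockwise seen from above; 1.57 lies along the deck's y, its end 10 mm over the hatch's edge (secured). Stops at 0 and 1.6, stays where left (0.04 N m of friction)
- turnbutton_top (a point): top centre of the turnbutton, on its pin: a bar 64 mm long (32 mm either way), 14 mm wide, its sides from 2 to 22 mm above the deck, this point 22 mm above the deck. Pin 22 mm outside the well's +y edge, 105 mm nearer the robot than the hinge line. Its x axis turns with it, along the bar
- pack0: hard-shell cold pack, a blue plastic block 60 x 42 x 26 mm with a white patch and cap on one face (either broad face may be up); origin at its middle, x along the 60 mm, y along the 42 mm, z through the 26 mm thickness; about 0.06 to 0.13 kg; may be absent
- pack1: hard-shell cold pack, a blue plastic block 60 x 42 x 26 mm with a white patch and cap on one face (either broad face may be up); origin at its middle, x along the 60 mm, y along the 42 mm, z through the 26 mm thickness; about 0.06 to 0.13 kg; may be absent
- pack2: hard-shell cold pack, a blue plastic block 60 x 42 x 26 mm with a white patch and cap on one face (either broad face may be up); origin at its middle, x along the 60 mm, y along the 42 mm, z through the 26 mm thickness; about 0.06 to 0.13 kg; may be absent
- pack3: hard-shell cold pack, a blue plastic block 60 x 42 x 26 mm with a white patch and cap on one face (either broad face may be up); origin at its middle, x along the 60 mm, y along the 42 mm, z through the 26 mm thickness; about 0.06 to 0.13 kg; may be absent
- juice: bystander: orange bottle with a green cap, 48 mm across, 120 mm tall, on the deck; origin under its centre
- can: bystander: bare aluminium can, 48 mm across, 100 mm tall, on the deck; origin under its centre

How it is judged:
By the outcome, as a careful person would: the job done as asked, in the order asked, and still so for the second after the job is handed in, with the robot touching nothing.
Of pack0, pack1, pack2, pack3 only 2 to 4 are there at a start; the rules pass over those that are not, and their reading is None.
At some moment in a run one of pack0, pack1, pack2, pack3 may be knocked a few centimetres aside while the robot is not near it.
Once in a run the grip may slacken for a moment while it holds something.
It also fails if it takes over 210 s, if anything falls off the work surface, if the arm or the gripper's body presses on something with over 40 N, if the wrist force passes 120 N, or if a joint passes its speed limit or range.

## Robot

A 6-joint arm with a two-finger parallel gripper is mounted at the origin on the work surface. World frame = base frame: x ahead of the robot, y to its left, z up, the work surface at z = 0. Lengths are in mm, angles in rad, forces in N, time in s.
With the tool pointing down it reaches from about 325 to 775 mm from the base axis. Payload 5.5 kg.
Tool frame: the origin (TCP) lies midway between the tips of the shut fingers; the grasp point (between the pads) lies behind it (bot.grasp_offset is the z of the grasp point in the tool frame, in mm); z points along the fingers, x is the direction in which the jaws open and shut, and the axes are right-handed (so a half turn about z gives the same grasp; the last joint's range is limited). The gripper opens to 85 mm and grips with 20 to 120 N. Pads are 22 mm wide; open, the fingers measure 114 mm over their backs; the gripper's body (76 mm by 85 mm) begins 54 mm behind the grasp point. The pads swing forward as they close: fully open they stand 13 mm farther back than shut.
Start: joints at [1.067, 0.091, 1.231, -0, 1.82, -0.057], TCP at [259.255, 541.113, 231.275] pointing down, gripper open.
Joint ranges: [-2.87, 2.87], [-0.86, 2.18], [0.17, 2.46], [-1.51, 4.65], [0.06, 2.69], [-2.65, 2.65]. Speed limits (rad/s): [2.57, 2.57, 3.01, 3.14, 3.14, 3.14].

## Interface

Orientations are given as a unit quaternion [w, x, y, z].
In Python, from plant import bot gives the robot as it stands.
- The arm moves only by the tool servo_tool, never from a script. Its argument "series" is a list of rows, each a list of 3 entries, a list of its own where there are three numbers: the shift along the tool's x, y, z in mm, then the turn, a rotation vector about the tool's x, y, z in rad, then the closure, from -1 (fully open) to 1 (shut). A call has 1 to 5 rows; each row is the pose to reach, as a shift and turn from the pose measured when the call began, along the tool's axes at that moment; what a row does not reach only later rows make up. A row lasts 1/10 s, in which the tool goes at most 50 mm and 8.59 degrees, less where a joint would pass 70% of its speed; a pose out of reach is approached as far as the arm can. A call with a gripper value outside its range is refused whole. The fingers move at their own pace and stop on an object; the grip force is fixed at half the most. Time passes only in rows, so rows that repeat a pose let the fingers close. It gives the time, the measured TCP pose, the force and the opening at its end, in the units of the state.
- bot.sense(): the state, without advancing time (a new reading comes with each control period).
- bot.get_image(name): name is "scene" or "top"; returns a dict with "image" (480x640x3 uint8, red, green, blue), "z_map" (480x640 float32, mm along the optical axis (not along the pixel's ray), 0 where there is no reading), "fx", "fy", "cx", "cy" (pixels), "dist" ([k1, k2, p1, p2, k3] as OpenCV has them; the pictures are not rectified), "R" (3x3) and "t" (3): a world point X has camera coordinates R X + t. Camera axes: x right, y down, z forward; pixel columns grow to the right and rows downward; lengths in mm; the calibration is good to about 2 mm. A picture is of the moment at which its call begins.
- bot.finish_job(): hands the job in, once; it reports no verdict.
The state is a dict: "clock": time; "qpos": joint angles; "qvel": joint speeds; "joint_efforts": joint torques, N m; "position": TCP position; "eef_rot": TCP orientation; "contact_force": force on the tool from outside, world axes, zero at the start; "moment": the same for the moment, N m; "width": finger opening in mm.
Only numpy, scipy, OpenCV 4.12 (cv2) and the standard library are available. Lean on these libraries where they do the work, as an engineer would, in place of code of your own. Each camera call takes 0.05 s, during which the arm holds its last target. There are 200 camera calls.

## Working session

There is one attempt and no reset: what is moved stays moved. The work goes in short steps, Python scripts to look and compute and a tool call to move; the robot and the scene stay as the last step left them, time stands still between calls to the robot, and variables do not carry over. Pictures are saved under pics/ and viewed, about 12 in all and at most 16, crops included, and the job is handed in when it is done.

Besides the shell and the picture viewer there is one more tool, called after "Emit:" by a JSON object that holds its "api" and its "payload". servo_tool: Moves the arm, as the interface text tells. Its arguments: {"type":"object","properties":{"series":{"type":"array"}},"required":["series"]}

```bash
mkdir -p pics; ls
cat > h.py <<'E'
import numpy as np, cv2
from plant import bot
def grab(n,save=None):
    d=bot.get_image(n)
    if save: cv2.imwrite(f'pics/{save}.png',d['image'][:,:,::-1])
    return d
def K(d): return np.array([[d['fx'],0,d['cx']],[0,d['fy'],d['cy']],[0,0,1.]])
def ray(d,uv):
    p=cv2.undistortPoints(np.array(uv,float).reshape(-1,1,2),K(d),np.array(d['dist'],float)).reshape(-1,2)
    R=np.array(d['R']);t=np.array(d['t'])
    return -R.T@t, np.c_[p,np.ones(len(p))]@R
def onz(d,uv,z):
    c,r=ray(d,uv); return c+r*((z-c[2])/r[:,2])[:,None]
def proj(d,P):
    R=np.array(d['R']);t=np.array(d['t'],float)
    return cv2.projectPoints(np.array(P,float).reshape(-1,1,3),cv2.Rodrigues(R)[0],t,K(d),np.array(d['dist'],float))[0].reshape(-1,2)
def cloud(d):
    v,u=np.mgrid[:480,:640]; c,r=ray(d,np.c_[u.ravel(),v.ravel()])
    return (c+r*d['z_map'].reshape(-1,1)).reshape(480,640,3)
E
python3 - <<'E'
from h import *
s=bot.sense(); print(s, bot.grasp_offset)
for n in('scene','top'):
    d=grab(n,n+'0'); print(n,d['fx'],d['cx'],d['cy'],d['R'],d['t'],d['dist'])
E
```

```text
pics
{'clock': 0.0, 'qpos': array([ 1.06730876e+00,  9.18501289e-02,  1.23190054e+00,  1.45264413e-05,
        1.81982817e+00, -5.66958727e-02]), 'qvel': array([-0.00120526,  0.00011605, -0.00242684,  0.00098256, -0.00077939,
        0.00197038]), 'joint_efforts': array([-1.66371632e-03, -4.58731914e+01, -4.18033004e+01, -1.99919032e-05,
        1.14358854e-02, -1.12324400e-05]), 'position': array([259.09606084, 540.84444367, 230.14784176]), 'eef_rot': array([ 4.74572052e-04,  8.46188444e-01,  5.32882850e-01, -8.72392444e-04]), 'contact_force': array([-0.12035222, -0.51425698,  0.9761611 ]), 'moment': array([ 0.02711911, -0.03531172, -0.0366147 ]), 'width': 85.47953890168672} -18.700000000000003
scene 564.121623962753 321.0997233232265 236.36484049151375 [[ 0.27360247  0.96171476  0.01569772]
 [ 0.64610276 -0.17167359 -0.74369308]
 [-0.71252573  0.21361861 -0.66833688]] [-176.23269741 -286.70467249 1484.55169396] [-0.12579147  0.          0.          0.          0.        ]
top 591.04400655071 324.24219118789114 245.56205492031683 [[ 7.78046439e-03 -9.99967553e-01  2.08734161e-03]
 [-9.85267754e-01 -8.02268278e-03 -1.70830589e-01]
 [ 1.70841792e-01 -7.27449065e-04 -9.85298205e-01]] [  13.92761375  577.28858348 1220.07523614] [-0.1133178  0.         0.         0.         0.       ]
```

View pics/scene0.png

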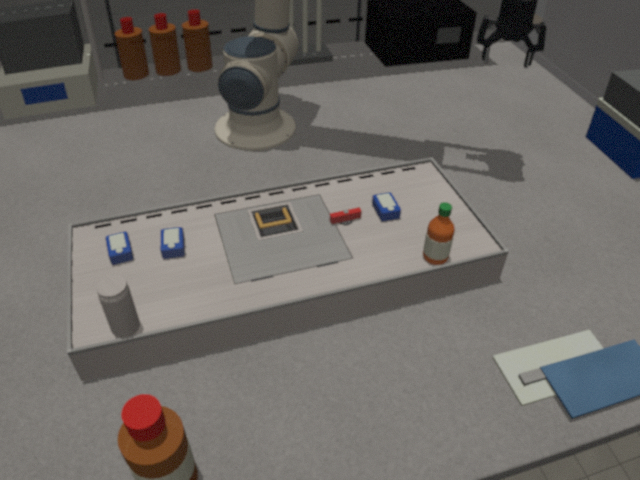

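View pics/top0.png

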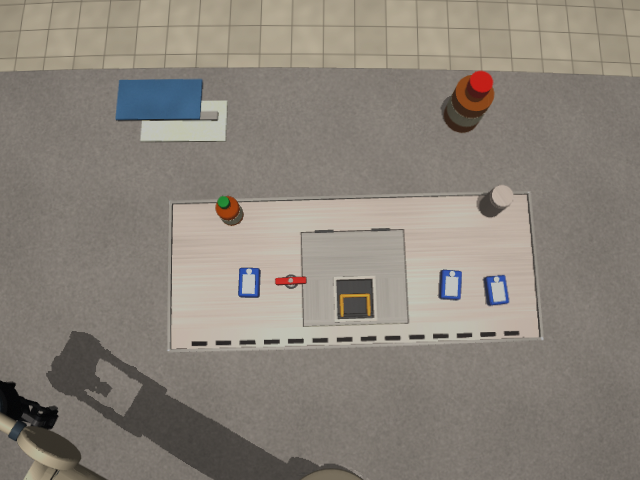

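Three blue packs: top view (249,282), (451,284), (497,290). The hatch spans (301..408, 230..326), the ring bar lies at about (355,296), the turnbutton at (291,281) lies across the hatch edge, and the bottle and can stand at the back.

```bash
cat >> h.py <<'E'
def blobs(d,kind,amin=60):
    h=cv2.cvtColor(d['image'],cv2.COLOR_RGB2HSV)
    lo,hi={'blue':((108,140,60),(125,255,255)),'red':((0,190,90),(6,255,255)),'brass':((14,150,90),(30,255,255))}[kind]
    m=cv2.inRange(h,lo,hi); m=cv2.morphologyEx(m,cv2.MORPH_CLOSE,np.ones((3,3)))
    cs,_=cv2.findContours(m,cv2.RETR_EXTERNAL,cv2.CHAIN_APPROX_NONE)
    return [c.reshape(-1,2) for c in cs if cv2.contourArea(c)>amin]
def rect(P):
    (c,(w,h),a)=cv2.minAreaRect(P[:,:2].astype(np.float32))
    if w<h: w,h,a=h,w,a+90
    return np.round(c,1),round(w,1),round(h,1),round((a+90)%180-90,1)
def packs(d,z=96,lim=((300,800),(-450,450))):
    out=[]
    for c in blobs(d,'blue'):
        r=rect(onz(d,c,z))
        if lim[0][0]<r[0][0]<lim[0][1] and lim[1][0]<r[0][1]<lim[1][1] and r[1]<90: out.append(r)
    return out
E
python3 - <<'E'
from h import *
d=grab('top'); s=grab('scene')
print('packs'); [print(p) for p in packs(d)]; print('scene'); [print(p) for p in packs(s)]
for n,x in(('top',d),('scene',s)):
  for k,z in(('red',92),('brass',65)):
    for c in blobs(x,k,30):
      r=rect(onz(x,c,z)); print(n,k,c.mean(0),r)
print('hatch',onz(d,[(301,232),(404,229),(408,323),(303,326)],70))
print('deck',onz(d,[(171,202),(529,194),(540,338),(169,350)],78))
P=cloud(d); 
for u,v in((250,282),(330,300),(291,281),(420,300),(355,296),(345,304),(450,284),(230,212),(500,190)): print((u,v),P[v,u].round(0))
E
```

```text
packs
(array([ 479.7, -338.8]), 57.9, 39.5, 6.3)
(array([ 490.9, -242. ]), 58.1, 39.5, -1.6)
(array([492.1, 173.4]), 58.2, 39.2, 1.4)
scene
(array([ 488.3, -337.7]), 58.9, 37.0, 6.6)
(array([509.9, 161.8]), 66.9, 40.2, 37.1)
top red [290.34210526 280.38157895] (array([497.4,  87.4]), 59.7, 12.4, -89.5)
top red [480.68253968  81.68253968] (array([ 942.5, -326.1]), 51.2, 50.9, 7.8)
top brass [354.57142857 301.58646617] (array([450.2, -46.3]), 63.2, 46.2, -87.5)
scene red [141.18095238 413.14285714] (array([ 841.5, -316. ]), 54.1, 52.2, 24.5)
scene brass [156.62671233 442.42123288] (array([ 873.4, -306.7]), 87.0, 65.6, -75.1)
hatch [[ 602.43992973   68.08612266   70.        ]
 [ 610.79939047 -150.97673126   70.        ]
 [ 411.91930495 -156.58022536   70.        ]
 [ 404.36662121   61.17306722   70.        ]]
deck [[ 664.34900016  347.79030554   78.        ]
 [ 689.21729442 -424.12103376   78.        ]
 [ 380.45305142 -432.47345594   78.        ]
 [ 351.36822436  336.52998049   78.        ]]
(250, 282) [492. 170.  95.]
(330, 300) [459.   6.  70.]
(291, 281) [495.  86.  97.]
(420, 300) [ 460. -182.   73.]
(355, 296) [467. -46.  74.]
(345, 304) [452. -26.  48.]
(450, 284) [ 490. -240.  100.]
(230, 212) [ 360.   19. 1301.]
(500, 190) [ 672. -332.  168.]
```

```bash
cat >> h.py <<'E'
from scipy.spatial.transform import Rotation as Ro
H0=np.array([606.3,-40.2,70]); YAW=0.034
Rd=Ro.from_euler('z',YAW).as_matrix()
def D(x,y,z): return H0+Rd@np.array([x,y,z],float)   # deck axes from hinge middle
def toD(p): return Rd.T@(np.asarray(p)-H0)
def Rdown(yawdeg,tilt=0): # tool down, tool-x at world yaw; tilt about deck y (deg)
    a=np.radians(yawdeg); x=np.array([np.cos(a),np.sin(a),0]); z=np.array([0,0,-1.])
    return Ro.from_rotvec(Rd[:,1]*np.radians(tilt)).as_matrix()@np.c_[x,np.cross(z,x),z]
def rot(s): q=s['eef_rot']; return Ro.from_quat([q[1],q[2],q[3],q[0]]).as_matrix()
def plan(wps,s=None):
    s=s or bot.sense(); p=s['position'];R=rot(s)
    x=R[:,0]; print('t',round(s['clock'],1),'p',p.round(1),'deck',toD(p).round(1),'yaw',round(np.degrees(np.arctan2(x[1],x[0])),1),'w',round(s['width'],1),'F',s['contact_force'].round(1),'q6',s['qpos'][5].round(2))
    for P,Rt in wps:
        print('  ',(R.T@(np.array(P)-p)).round(1).tolist(),Ro.from_matrix(R.T@Rt).as_rotvec().round(3).tolist())
E
python3 - <<'E'
from h import *
b=D(-105,132,0); print(b)
plan([((b[0],b[1],150),Rdown(2)),((b[0],b[1],75),Rdown(2))])
E
```

```text
[496.87354879  88.15439913  70.        ]
t 0.2 p [259.2 541.  230.6] deck [-327.2  592.6  160.6] yaw 64.4 w 85.5 F [-0.3 -0.6  0.4] q6 -0.06
   [-305.5, 410.0, 80.9] [0.001, 0.001, 1.089]
   [-305.5, 410.0, 155.9] [0.001, 0.001, 1.089]
```

Emit:
{"api": "servo_tool", "payload": {"series": [[[-40,55,10],[0,0,0.14],-0.2],[[-75,100,20],[0,0,0.28],-0.2],[[-105,140,30],[0,0,0.42],-0.2],[[-135,180,40],[0,0,0.55],-0.2],[[-153,205,40],[0,0,0.6],-0.2]]}}

```text
clock: 0.7
position: [373.7, 320.6, 190.4]
eef_rot: [0.001, 0.966, 0.257, -0.001]
contact_force: [0.6, -0.2, 0.8]
width: 51.4
```

Run:
```python
from h import *
b=D(-105,132,0)
plan([((b[0],b[1],150),Rdown(2)),((b[0],b[1],75),Rdown(2))])
```

```text
t 0.7 p [373.7 320.6 190.4] deck [-220.2  368.5  120.4] yaw 29.8 w 51.4 F [ 0.6 -0.2  0.8] q6 0.12
   [-8.5, 262.9, 40.6] [0.001, 0.002, 0.485]
   [-8.4, 262.8, 115.6] [0.001, 0.002, 0.485]
```

Emit:
{"api": "servo_tool", "payload": {"series": [[[-2,50,10],[0,0,0.14],0.1],[[-4,100,20],[0,0,0.28],0.1],[[-6,150,30],[0,0,0.42],0.1],[[-8,200,40],[0,0,0.485],0.1],[[-8.5,248,41],[0,0,0.485],0.1]]}}

```text
clock: 1.2
position: [487.4, 102.6, 148.4]
eef_rot: [0.001, 1.0, 0.017, -0.002]
contact_force: [1.2, 0.4, -0.1]
width: 38.4
```

Emit:
{"api": "servo_tool", "payload": {"series": [[[0,15,0],[0,0,0],0.1],[[0,15,0],[0,0,0],0.1]]}}

```text
clock: 1.4
position: [488.1, 85.2, 147.7]
eef_rot: [0.001, 1.0, 0.015, -0.002]
contact_force: [-0.0, 0.7, 0.6]
width: 38.5
```

Run:
```python
from h import *
d=grab('top'); s=grab('scene')
u=blobs(s,'red',20); print([ (c.mean(0).round(),rect(onz(s,c,92))) for c in u])
b=D(-105,132,0)
plan([((b[0],b[1],75),Rdown(2))])
print(proj(s,[[*b[:2],92]]))
cv2.imwrite('pics/a.png',cv2.resize(s['image'][120:300,260:480,::-1],None,fx=3,fy=3))
```

```text
[(array([141., 416.]), (array([ 845.5, -318.2]), 62.9, 54.8, -36.2)), (array([125.,  30.]), (array([-568.1, -313.9]), 66.6, 20.4, 6.6)), (array([160.,  16.]), (array([-655.8, -202.7]), 42.2, 32.0, -37.6)), (array([193.,  13.]), (array([-651. ,  -84.5]), 55.2, 30.8, 1.2))]
t 1.5 p [487.8  87.7 148.3] deck [-114.1  131.9   78.3] yaw 1.9 w 38.7 F [-0.7 -0.2  1.3] q6 0.08
   [9.4, -0.2, 73.3] [0.001, 0.004, -0.002]
[[344.90920392 210.85004761]]
```

View pics/a.png

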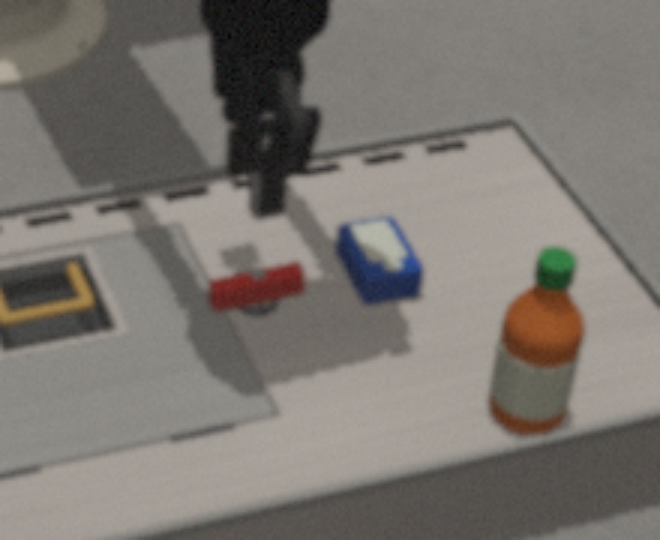

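The open jaws hang above and in front of the red button (full image ~(346,216)), where the model predicts it. I'll descend and grip.

Emit:
{"api": "servo_tool", "payload": {"series": [[[9.4,0,30],[0,0,0],0.1],[[9.4,0,60],[0,0,0],0.1],[[9.4,0,72],[0,0,0],0.1],[[9.4,0,72],[0,0,0],0.1],[[9.4,0,72],[0,0,0],0.4]]}}

```text
clock: 2.0
position: [497.2, 88.8, 77.5]
eef_rot: [0.001, 1.0, 0.017, -0.001]
contact_force: [0.6, 0.1, 0.9]
width: 26.2
```

Emit:
{"api": "servo_tool", "payload": {"series": [[[0,0,0],[0,0,0],0.7],[[0,0,0],[0,0,0],0.85],[[0,0,0],[0,0,0],0.9],[[0,0,0],[0,0,0],0.9]]}}

```text
clock: 2.4
position: [498.4, 89.1, 79.4]
eef_rot: [0.0, 1.0, 0.017, 0.001]
contact_force: [2.2, 1.0, 6.8]
width: 12.1
```

Run:
```python
from h import *
plan([])
```

```text
t 2.4 p [498.4  89.1  79.4] deck [-103.5  132.9    9.4] yaw 1.9 w 12.1 F [2.2 1.  6.8] q6 0.08
```

Emit:
{"api": "servo_tool", "payload": {"series": [[[0,0,0],[0,0,0.14],0.9],[[0,0,0],[0,0,0.28],0.9],[[0,0,0],[0,0,0.42],0.9],[[0,0,0],[0,0,0.56],0.9],[[0,0,0],[0,0,0.56],0.9]]}}

```text
clock: 2.9
position: [498.9, 89.0, 79.5]
eef_rot: [-0.0, 0.965, -0.261, 0.001]
contact_force: [5.1, 0.5, -1.3]
width: 12.0
```

Emit:
{"api": "servo_tool", "payload": {"series": [[[0,0,0],[0,0,0.14],0.9],[[0,0,0],[0,0,0.28],0.9],[[0,0,0],[0,0,0.42],0.9],[[0,0,0],[0,0,0.56],0.9],[[0,0,0],[0,0,0.56],0.9]]}}

```text
clock: 3.4
position: [499.3, 88.6, 79.5]
eef_rot: [-0.001, 0.856, -0.517, 0.002]
contact_force: [4.2, -1.0, -1.4]
width: 12.3
```

Run:
```python
from h import *
plan([]); print(bot.sense()['moment'])
```

```text
t 3.4 p [499.3  88.6  79.5] deck [-102.5  132.4    9.5] yaw -62.2 w 12.3 F [ 4.2 -1.  -1.4] q6 1.2
[-0.16817105 -0.85280222 -0.02140175]
```

Works smoothly; 26° more, slightly past to the stop.

Emit:
{"api": "servo_tool", "payload": {"series": [[[0,0,0],[0,0,0.14],0.9],[[0,0,0],[0,0,0.28],0.9],[[0,0,0],[0,0,0.42],0.9],[[0,0,0],[0,0,0.48],0.9],[[0,0,0],[0,0,0.48],0.9]]}}

```text
clock: 3.9
position: [499.5, 88.2, 79.5]
eef_rot: [-0.001, 0.711, -0.703, 0.002]
contact_force: [4.1, -3.1, -0.5]
width: 12.3
```

Run:
```python
from h import *
b=D(-138,0,0)
plan([((*D(-138,0,0)[:2],150),Rdown(2))]); print(bot.sense()['moment'])
```

```text
t 3.9 p [499.5  88.2  79.5] deck [-102.4  132.     9.5] yaw -89.4 w 12.3 F [ 4.1 -3.1 -0.5] q6 1.67
   [132.9, 32.2, -70.4] [-0.002, -0.004, -1.595]
[-0.40327654 -0.67080921  0.50016186]
```

Emit:
{"api": "servo_tool", "payload": {"series": [[[0,0,0],[0,0,-0.03],0.6],[[0,0,0],[0,0,-0.03],0.4],[[0,0,-30],[0,0,-0.03],0.4],[[0,0,-70],[0,0,-0.1],0.4],[[0,0,-70],[0,0,-0.2],0.4]]}}

```text
clock: 4.4
position: [501.1, 88.8, 155.9]
eef_rot: [-0.004, 0.779, -0.626, 0.005]
contact_force: [1.0, 0.4, 0.4]
width: 25.9
```

Emit:
{"api": "servo_tool", "payload": {"series": [[[30,6,0],[0,0,-0.14],0.4],[[60,12,0],[0,0,-0.28],0.4],[[90,18,0],[0,0,-0.42],0.4],[[110,22,0],[0,0,-0.56],0.4],[[120,28,0],[0,0,-0.7],0.4]]}}

```text
clock: 4.9
position: [499.0, -35.9, 155.7]
eef_rot: [-0.002, 0.948, -0.318, 0.005]
contact_force: [0.4, 0.2, 0.6]
width: 25.6
```

Run:
```python
from h import *
plan([((*D(-138,0,0)[:2],150),Rdown(2))])
d=grab('top'); print([(c.mean(0),rect(onz(d,c,92))) for c in blobs(d,'red',20)][:3])
```

```text
t 4.9 p [499.  -35.9 155.7] deck [-107.1    8.    85.7] yaw -37.1 w 25.6 F [0.4 0.2 0.6] q6 0.51
   [-19.1, 25.7, 5.4] [-0.003, -0.011, -0.682]
[(array([290.62337662, 280.62337662]), (array([496.5,  87.4]), 60.0, 10.3, 1.0)), (array([480.6984127 ,  81.68253968]), (array([ 943. , -326.5]), 51.6, 50.7, 62.5))]
```

Emit:
{"api": "servo_tool", "payload": {"series": [[[-6,8,1],[0,0,-0.14],0.4],[[-12,16,2],[0,0,-0.28],0.4],[[-19,25.7,5],[0,0,-0.42],0.4],[[-19,25.7,5],[0,0,-0.56],0.4],[[-19,25.7,5],[0,0,-0.68],0.4]]}}

```text
clock: 5.45
position: [467.4, -45.4, 150.4]
eef_rot: [0.0, 1.0, 0.022, 0.005]
contact_force: [-0.1, 0.1, 0.5]
width: 25.6
```

Run:
```python
from h import *
plan([((*D(-138,0,0)[:2],90),Rdown(2)),((*D(-138,0,0)[:2],55),Rdown(2))])
s=grab('scene')
print(proj(s,[D(-138,28,-5),D(-138,-28,-5)]), proj(s,[bot.sense()['position']]))
cv2.imwrite('pics/b.png',cv2.resize(s['image'][130:280,210:400,::-1],None,fx=4,fy=4))
```

```text
t 5.5 p [467.4 -45.4 150.4] deck [-139.    -0.5   80.4] yaw 2.6 w 25.6 F [-0.1  0.1  0.5] q6 -0.22
   [0.4, -0.5, 60.4] [0.001, -0.01, 0.01]
   [0.0, -0.5, 95.4] [0.001, -0.01, 0.01]
[[288.63978973 220.98014981]
 [260.75807508 226.40265938]] [[272.66276253 188.41126447]]
```

View pics/b.png

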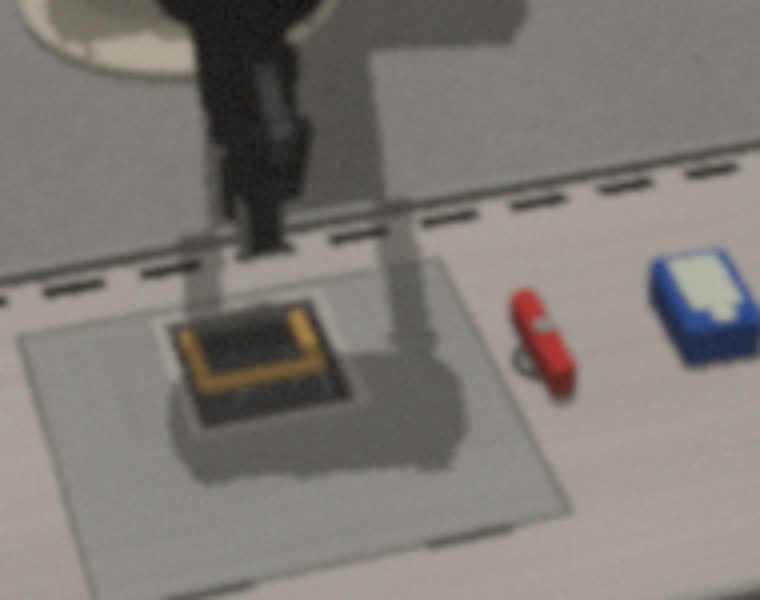

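The turnbutton is clear, and the ring bar sits at full-image (261,226)–(289,220), as predicted. I'll descend and pinch.

Emit:
{"api": "servo_tool", "payload": {"series": [[[0.5,-0.5,45],[0,-0.01,-0.01],0.4],[[0.5,-0.5,70],[0,-0.01,-0.01],0.4],[[0.5,-0.5,85],[0,-0.01,-0.01],0.4],[[0.5,-0.5,95],[0,-0.01,-0.01],0.4],[[0.5,-0.5,95],[0,-0.01,-0.01],0.4]]}}

```text
clock: 6.0
position: [468.5, -44.6, 54.6]
eef_rot: [0.0, 1.0, 0.03, -0.001]
contact_force: [0.5, 0.1, 0.1]
width: 25.7
```

Emit:
{"api": "servo_tool", "payload": {"series": [[[0,0,0],[0,0,0],0.7],[[0,0,0],[0,0,0],0.9],[[0,0,0],[0,0,0],1],[[0,0,0],[0,0,0],1]]}}

```text
clock: 6.4
position: [470.5, -44.6, 56.7]
eef_rot: [0.0, 1.0, 0.03, 0.002]
contact_force: [4.9, 1.6, -0.1]
width: 5.6
```

```bash
cat >> h.py <<'E'
def barpos(th,ring,yoff=0): # deg -> deck coords of bar
    # hatch-local: (-178,-5)+40*(cos,sin ring) ; hatch rotates -x -> +z
    lx=-178+40*np.cos(np.radians(ring)); lz=-5+40*np.sin(np.radians(ring)); t=np.radians(th)
    return np.array([lx*np.cos(t)+lz*np.sin(t),yoff,-lx*np.sin(t)+lz*np.cos(t)])
E
python3 - <<'E'
from h import *
s=bot.sense(); plan([]); R=rot(s); print(R.round(3)); tip0=toD(s['position'])
for r in(0,15,30,45,60,75,90):
    d=barpos(0,r)-barpos(0,0); print(r,(R.T@Rd@d).round(1))
E
```

```text
t 6.4 p [470.5 -44.6  56.7] deck [-135.9    0.3  -13.3] yaw 3.4 w 5.6 F [ 4.9  1.6 -0.1] q6 -0.23
[[ 0.998  0.059  0.004]
 [ 0.059 -0.998 -0.   ]
 [ 0.004  0.001 -1.   ]]
0 [0. 0. 0.]
15 [ -1.3  -0.  -10.4]
30 [ -5.3  -0.1 -20. ]
45 [-11.6  -0.3 -28.3]
60 [-19.9  -0.5 -34.7]
75 [-29.5  -0.7 -38.7]
90 [-39.8  -1.  -40.1]
```

Emit:
{"api": "servo_tool", "payload": {"series": [[[-1.3,0,-10.4],[0,0,0],1],[[-5.3,0,-20],[0,0,0],1],[[-11.6,0,-28.3],[0,0,0],1],[[-19.9,0,-34.7],[0,0,0],1],[[-19.9,0,-34.7],[0,0,0],1]]}}

```text
clock: 6.9
position: [451.0, -45.4, 93.6]
eef_rot: [0.0, 1.0, 0.03, 0.004]
contact_force: [3.2, 3.7, 1.9]
width: 5.5
```

Run:
```python
from h import *
s=bot.sense(); plan([]); R=rot(s)
off=np.array([2.1,0.3,-8.3])  # tcp deck - bar deck
for r in(60,75,90): print(r,(R.T@(Rd@(barpos(0,r)+off)+H0-s['position'])).round(1))
```

```text
t 6.9 p [451.  -45.4  93.6] deck [-1.554e+02  1.000e-01  2.360e+01] yaw 3.4 w 5.5 F [3.2 3.7 1.9] q6 -0.24
60 [-0.5 -0.3  2.2]
75 [-10.1  -0.5  -1.9]
90 [-20.5  -0.8  -3.3]
```

Emit:
{"api": "servo_tool", "payload": {"series": [[[-10,-0.5,-2],[0,0,0],1],[[-20,-0.5,-3.3],[0,0,0],1],[[-20,-0.5,-3.3],[0,0,0],1]]}}

```text
clock: 7.2
position: [431.4, -46.2, 99.1]
eef_rot: [0.0, 1.0, 0.03, 0.006]
contact_force: [0.7, 2.6, 8.5]
width: 5.2
```

Run:
```python
from h import *
s=bot.sense(); plan([]); R=rot(s); b=toD(s['position'])-barpos(0,90); print(b)
for a in range(0,31,5): print(a,(R.T@Rd@(barpos(a,90)-barpos(0,90))).round(1))
```

```text
t 7.2 p [431.4 -46.2  99.1] deck [-175.    -0.    29.1] yaw 3.4 w 5.2 F [0.7 2.6 8.5] q6 -0.25
[ 2.99875036 -0.04999225 -5.94830895]
0 [0. 0. 0.]
5 [  3.9   0.1 -15.3]
10 [  9.1   0.3 -30.3]
15 [ 15.6   0.4 -44.7]
20 [ 23.4   0.6 -58.5]
25 [ 32.3   0.9 -71.6]
30 [ 42.3   1.1 -83.8]
```

Emit:
{"api": "servo_tool", "payload": {"series": [[[3.9,0,-13],[0,0,0],1],[[9,0.3,-28],[0,0,0],1],[[15.6,0.4,-43],[0,0,0],1],[[23.4,0.6,-57],[0,0,0],1],[[32,0.9,-70],[0,0,0],1]]}}

```text
clock: 7.7
position: [459.6, -45.1, 167.3]
eef_rot: [-0.0, 1.0, 0.029, 0.0]
contact_force: [-7.8, 1.4, -5.2]
width: 4.6
```

```bash
cat >> h.py <<'E'
def where(s,off):
    # estimate theta, ring from tcp
    from scipy.optimize import fsolve
    b=toD(s['position'])-off
    best=None
    for r0 in(80,40,100):
        x,i,ok,_=fsolve(lambda q:(barpos(*q)-b)[[0,2]],(45,r0),full_output=True)
        if ok==1: return x.round(1)
def arc(angs,ring=90,off=np.array([2.,0,-7])):
    s=bot.sense(); R=rot(s); print(round(s['clock'],1),'tcp',toD(s['position']).round(1),'F',s['contact_force'].round(1),'w',round(s['width'],1),'th,ring',where(s,off))
    for a in angs: print(a,(R.T@(Rd@(barpos(a,ring)+off)+H0-s['position'])).round(1).tolist())
E
python3 -c "
from h import *
arc(range(25,61,5))"
```

```text
7.7 tcp [-1.468e+02  1.000e-01  9.730e+01] F [-7.8  1.4 -5.2] w 4.6 th,ring [23.9 90.5]
25 [2.3, 0.2, -2.6]
30 [12.2, 0.4, -15.0]
35 [23.1, 0.7, -26.4]
40 [35.0, 1.0, -36.9]
45 [47.7, 1.3, -46.3]
50 [61.2, 1.6, -54.5]
55 [75.4, 2.0, -61.5]
60 [90.1, 2.3, -67.3]
```

Emit:
{"api": "servo_tool", "payload": {"series": [[[12,0.4,-15],[0,0,0],1],[[23,0.7,-26.4],[0,0,0],1],[[35,1,-37],[0,0,0],1],[[48,1.3,-46.3],[0,0,0],1],[[61,1.6,-54.5],[0,0,0],1]]}}

```text
clock: 8.2
position: [518.1, -42.8, 220.8]
eef_rot: [-0.001, 1.0, 0.029, -0.004]
contact_force: [-7.3, 6.0, -2.6]
width: 4.7
```

```bash
python3 -c "
from h import *
arc(range(50,91,5)); s=grab('scene'); cv2.imwrite('pics/c.png',cv2.resize(s['image'][80:290,190:400,::-1],None,fx=2.8,fy=2.8))"
```

```text
8.2 tcp [-88.3   0.4 150.8] F [-7.3  6.  -2.6] w 4.7 th,ring [49.1 90.5]
50 [2.7, 0.5, -1.1]
55 [16.8, 0.8, -8.3]
60 [31.4, 1.2, -14.2]
65 [46.6, 1.5, -18.8]
70 [62.1, 1.9, -22.0]
75 [77.8, 2.3, -23.9]
80 [93.6, 2.7, -24.5]
85 [109.4, 3.0, -23.6]
90 [125.0, 3.4, -21.4]
```

View pics/c.png

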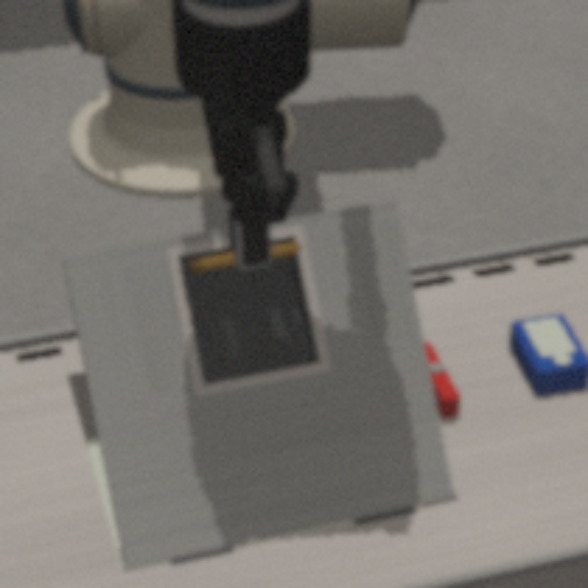

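Hatch is rising properly at about 50°. Continuing to about 100°.

Emit:
{"api": "servo_tool", "payload": {"series": [[[17,0.8,-8],[0,0,0],1],[[31,1.2,-14],[0,0,0],1],[[47,1.5,-19],[0,0,0],1],[[62,1.9,-22],[0,0,0],1],[[78,2.3,-24],[0,0,0],1]]}}

```text
clock: 8.75
position: [596.9, -39.9, 244.8]
eef_rot: [-0.001, 1.0, 0.029, -0.006]
contact_force: [-5.8, 0.4, -1.1]
width: 4.7
```

```bash
python3 -c "
from h import *
arc(range(75,106,5))"
```

```text
8.8 tcp [ -9.4   0.7 174.8] F [-5.8  0.4 -1.1] w 4.7 th,ring [75.3 91.1]
75 [-0.9, 0.6, 0.8]
80 [14.9, 1.0, 0.2]
85 [30.7, 1.4, 1.0]
90 [46.4, 1.8, 3.2]
95 [61.8, 2.2, 6.8]
100 [76.9, 2.6, 11.7]
105 [91.4, 3.0, 17.9]
```

Emit:
{"api": "servo_tool", "payload": {"series": [[[15,1,0],[0,0,0],1],[[31,1.4,1],[0,0,0],1],[[46,1.8,3],[0,0,0],1],[[62,2.2,7],[0,0,0],1],[[77,2.6,12],[0,0,0],1]]}}

```text
clock: 9.25
position: [673.9, -38.4, 231.5]
eef_rot: [-0.001, 1.0, 0.029, -0.007]
contact_force: [0.4, -0.3, -0.0]
width: -0.4
```

Emit:
{"api": "servo_tool", "payload": {"series": [[[2,0,0],[0,0,0],1],[[2,0,0],[0,0,0],0.7],[[2,0,0],[0,0,0],0.5],[[2,0,0],[0,0,0],0.5],[[2,0,-20],[0,0,0],0.5]]}}

```text
clock: 9.75
position: [674.9, -38.3, 248.8]
eef_rot: [-0.001, 1.0, 0.029, -0.009]
contact_force: [0.2, 0.1, -1.1]
width: 21.1
```

Emit:
{"api": "servo_tool", "payload": {"series": [[[0,0,-40],[0,0,0],0.5],[[0,0,-80],[0,0,0],0.5],[[0,0,-80],[0,0,0],0.5]]}}

```text
clock: 10.05
position: [676.5, -38.5, 337.6]
eef_rot: [-0.0, 1.0, 0.029, -0.003]
contact_force: [-0.7, -0.7, 1.5]
width: 21.8
```

```bash
python3 -c "
from h import *
d=grab('top','d');s=grab('scene')
for p in packs(d): print(p, toD([*p[0],96]).round(1))
plan([])
cv2.imwrite('pics/e.png',np.vstack([s['image'][70:310,100:540,::-1],d['image'][170:370,150:590,::-1]]))"
```

```text
(array([ 479.3, -338.8]), 57.1, 39.5, 6.3) [-137.1 -294.1   26. ]
(array([ 490.9, -242. ]), 58.1, 39.5, -1.6) [-122.2 -197.8   26. ]
(array([492.1, 173.4]), 58.2, 39.2, 1.4) [-106.9  217.4   26. ]
t 10.2 p [676.4 -38.5 331.4] deck [ 70.1  -0.7 261.4] yaw 3.3 w 21.6 F [-0.7 -1.1 -0.8] q6 -0.17
```

View pics/e.png

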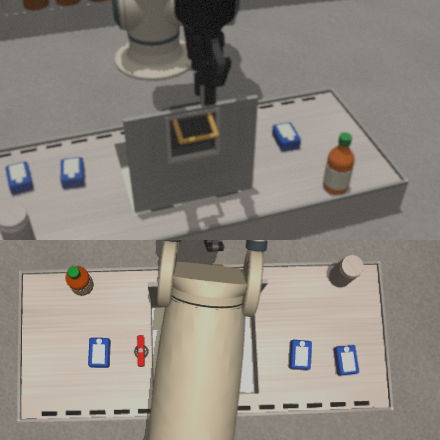

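The hatch stands near vertical with the ring out, its top edge at full-image (225,190)–(355,167). The packs haven't moved. I'll work out the angle.

```bash
python3 -c "
from h import *
s=grab('scene')
for th in(75,80,85,90,95,100):
  t=np.radians(th); print(th,proj(s,[D(-198*np.cos(t),y,198*np.sin(t)) for y in(-108,108)]).round(0).tolist(), [ (th,r,proj(s,[D(*barpos(th,r))]).round(0).tolist()) for r in (60,75,90)])
for c in blobs(s,'brass',30): print(c.min(0),c.max(0),c.mean(0))
b=D(-107,217.4,0)
plan([((*b[:2],150),Rdown(91.4))])
"
```

```text
75 [[217.0, 176.0], [347.0, 154.0]] [(75, 60, [[290.0, 194.0]]), (75, 75, [[290.0, 190.0]]), (75, 90, [[290.0, 184.0]])]
80 [[219.0, 180.0], [350.0, 158.0]] [(80, 60, [[293.0, 199.0]]), (80, 75, [[293.0, 195.0]]), (80, 90, [[293.0, 189.0]])]
85 [[220.0, 186.0], [354.0, 162.0]] [(85, 60, [[295.0, 205.0]]), (85, 75, [[296.0, 201.0]]), (85, 90, [[296.0, 196.0]])]
90 [[222.0, 192.0], [358.0, 168.0]] [(90, 60, [[298.0, 211.0]]), (90, 75, [[298.0, 208.0]]), (90, 90, [[298.0, 203.0]])]
95 [[224.0, 199.0], [362.0, 174.0]] [(95, 60, [[300.0, 218.0]]), (95, 75, [[301.0, 216.0]]), (95, 90, [[301.0, 211.0]])]
100 [[227.0, 207.0], [366.0, 182.0]] [(100, 60, [[303.0, 226.0]]), (100, 75, [[304.0, 224.0]]), (100, 90, [[304.0, 220.0]])]
[119 416] [182 465] [154.34317343 442.67896679]
t 10.2 p [676.2 -38.5 329.1] deck [ 69.9  -0.6 259.1] yaw 3.3 w 21.6 F [-1.1 -0.1 -1. ] q6 -0.17
   [-168.4, -221.8, 182.6] [-0.015, 0.012, -1.537]
```

Emit:
{"api": "servo_tool", "payload": {"series": [[[-48,0,-10],[0,0,0],1],[[-96,0,-10],[0,0,0],1],[[-145,0,-5],[0,0,0],1],[[-145,0,45],[0,0,0],1],[[-145,0,95],[0,0,0],1]]}}

```text
clock: 10.7
position: [528.7, -46.9, 236.6]
eef_rot: [-0.001, 1.0, 0.029, -0.007]
contact_force: [0.7, 0.1, -1.0]
width: 0.3
```

Emit:
{"api": "servo_tool", "payload": {"series": [[[0,0,14],[0,0,0],1],[[20,0,14],[0,0,0],1],[[35,0,14],[0,0,0],1],[[50,0,14],[0,0,0],1],[[60,0,14],[0,0,0],1]]}}

```text
clock: 11.2
position: [587.7, -43.7, 220.5]
eef_rot: [-0.0, 1.0, 0.029, -0.008]
contact_force: [-3.5, -2.2, 3.6]
width: 0.1
```

```bash
python3 -c "
from h import *
plan([(D(-15,0,150),Rdown(2))]);s=grab('scene');cv2.imwrite('pics/f.png',cv2.resize(s['image'][80:290,190:400,::-1],None,fx=2.5,fy=2.5))"
```

```text
t 11.2 p [587.7 -43.7 220.5] deck [-18.7  -2.8 150.5] yaw 3.3 w 0.1 F [-3.5 -2.2  3.6] q6 -0.19
   [3.8, -2.8, 0.5] [-0.001, 0.016, 0.022]
```

View pics/f.png

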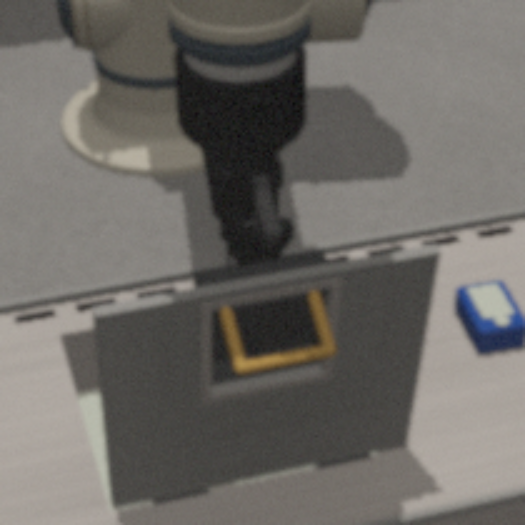

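Hatch is now at about 99°, well open. Next, the packs.

Emit:
{"api": "servo_tool", "payload": {"series": [[[-25,0,0],[0,0,0],1],[[-60,0,0],[0,0,-0.1],0],[[-85,-45,0],[0,0,-0.24],-0.7],[[-90,-90,0],[0,0,-0.38],-0.7],[[-92,-135,0],[0,0,-0.52],-0.7]]}}

```text
clock: 11.75
position: [487.6, 86.7, 220.6]
eef_rot: [-0.003, 0.958, 0.287, -0.008]
contact_force: [0.9, 0.6, -0.5]
width: 58.1
```

```bash
python3 -c "
from h import *
plan([((492.1,173.4,150),Rdown(91.4))])"
```

```text
t 11.8 p [487.6  86.7 220.6] deck [-114.3  130.9  150.6] yaw 33.3 w 58.1 F [ 0.9  0.6 -0.5] q6 -0.48
   [52.3, -69.3, 70.6] [-0.015, 0.008, -1.014]
```

Emit:
{"api": "servo_tool", "payload": {"series": [[[15,-20,10],[0,0,-0.15],-0.65],[[30,-40,20],[0,0,-0.3],-0.65],[[45,-60,35],[0,0,-0.45],-0.65],[[52,-69,50],[0,0,-0.6],-0.65],[[52,-69,60],[0,0,-0.75],-0.65]]}}

```text
clock: 12.25
position: [490.6, 174.4, 157.3]
eef_rot: [-0.006, 0.785, 0.619, -0.008]
contact_force: [-0.4, 0.7, -1.3]
width: 70.3
```

Emit:
{"api": "servo_tool", "payload": {"series": [[[0,0,0],[0,0,-0.15],-0.65],[[0,0,0],[0,0,-0.27],-0.65],[[0,0,0],[0,0,-0.27],-0.65]]}}

```text
clock: 12.55
position: [489.6, 174.2, 155.3]
eef_rot: [-0.008, 0.694, 0.72, -0.008]
contact_force: [-0.3, -1.1, 0.4]
width: 70.5
```

```bash
python3 -c "
from h import *
s=grab('scene'); 
for p in packs(s): print(p)
plan([((492.1,173.4,73),Rdown(91.4))])"
```

```text
(array([508.4, 168.9]), 72.2, 42.9, -2.1)
t 12.6 p [489.8 174.2 155.8] deck [-109.1  218.3   85.8] yaw 91.9 w 70.4 F [ 0.7 -0.2 -0.4] q6 -1.33
   [-0.9, 4.1, 82.8] [-0.022, 0.0, 0.008]
```

Emit:
{"api": "servo_tool", "payload": {"series": [[[-1,2,30],[-0.02,0,0],-0.65],[[-1,4,60],[-0.02,0,0],-0.65],[[-1,4,82],[-0.02,0,0],-0.65],[[-1,4,82],[-0.02,0,0],-0.3],[[-1,4,82],[-0.02,0,0],0.1]]}}

```text
clock: 13.1
position: [491.7, 173.2, 73.8]
eef_rot: [-0.001, 0.696, 0.718, -0.001]
contact_force: [0.6, -1.4, 1.3]
width: 42.8
```

Emit:
{"api": "servo_tool", "payload": {"series": [[[0,0,0],[0,0,0],0.3],[[0,0,0],[0,0,0],0.3],[[0,0,-40],[0,0,0],0.3],[[0,0,-60],[0,0,0],0.3],[[0,0,-60],[0,0,0],0.3]]}}

```text
clock: 13.6
position: [494.2, 173.8, 139.1]
eef_rot: [0.001, 0.696, 0.718, 0.003]
contact_force: [0.6, 0.1, -0.7]
width: 41.0
```

```bash
python3 -c "
from h import *
p=D(-155,55,0)
plan([((*p[:2],135),Rdown(91.9)),((*p[:2],20),Rdown(91.9))])"
```

```text
t 13.6 p [494.2 173.8 139.1] deck [-104.8  217.7   69.1] yaw 91.7 w 41.0 F [ 0.6  0.1 -0.7] q6 -1.33
   [-162.9, -49.6, 3.5] [0.005, -0.002, -0.003]
   [-163.1, -50.2, 118.5] [0.005, -0.002, -0.003]
```

Emit:
{"api": "servo_tool", "payload": {"series": [[[-45,-14,-5],[0,0,0],0.3],[[-90,-28,-5],[0,0,0],0.3],[[-130,-40,0],[0,0,0],0.3],[[-163,-50,0],[0,0,0],0.3],[[-163,-50,0],[0,0,0],0.3]]}}

```text
clock: 14.1
position: [448.1, 6.1, 137.8]
eef_rot: [0.001, 0.698, 0.716, 0.002]
contact_force: [0.1, 0.3, -0.3]
width: 40.7
```

```bash
python3 -c "
from h import *
p=D(-155,55,0)
plan([((*p[:2],13),Rdown(91.9))]); s=grab('scene'); cv2.imwrite('pics/g.png',cv2.resize(s['image'][80:290,190:400,::-1],None,fx=2.5,fy=2.5))"
```

```text
t 14.1 p [448.1   6.1 137.8] deck [-156.6   51.7   67.8] yaw 91.4 w 40.7 F [ 0.1  0.3 -0.3] q6 -1.66
   [3.3, 1.0, 124.8] [0.004, -0.0, -0.008]
```

View pics/g.png

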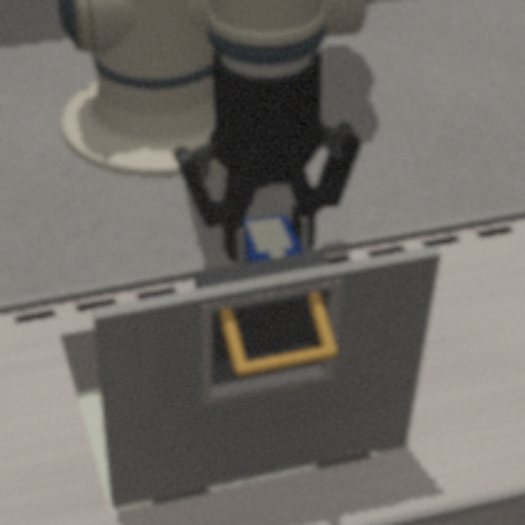

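Pack held squarely between the jaws over the well's robot side. I'll lower it.

Emit:
{"api": "servo_tool", "payload": {"series": [[[0,1,30],[0,0,0],0.3],[[0,1,60],[0,0,0],0.3],[[0,1,90],[0,0,0],0.3],[[0,1,115],[0,0,0],0.3],[[0,1,120],[0,0,0],0.3]]}}

```text
clock: 14.65
position: [448.0, 9.4, 14.1]
eef_rot: [-0.002, 0.697, 0.717, 0.001]
contact_force: [-0.6, 0.7, -0.3]
width: 40.3
```

Emit:
{"api": "servo_tool", "payload": {"series": [[[0,0,4],[0,0,0],0.3],[[0,0,4],[0,0,0],0.3]]}}

```text
clock: 14.85
position: [448.8, 9.4, 11.0]
eef_rot: [-0.001, 0.697, 0.717, 0.001]
contact_force: [0.1, -1.8, -0.5]
width: 40.8
```

Emit:
{"api": "servo_tool", "payload": {"series": [[[0,0,0],[0,0,0],0.0],[[0,0,0],[0,0,0],-0.3],[[0,0,0],[0,0,0],-0.3],[[0,0,-45],[0,0,0],-0.3],[[0,0,-90],[0,0,0],-0.3]]}}

```text
clock: 15.35
position: [448.2, 9.4, 102.2]
eef_rot: [-0.001, 0.697, 0.717, 0.001]
contact_force: [1.0, 0.4, 0.8]
width: 55.6
```

Emit:
{"api": "servo_tool", "payload": {"series": [[[-20,5,-40],[0,0,0],-0.5],[[-65,12,-50],[0,0,0],-0.65],[[-110,20,-50],[0,0,0],-0.65],[[-155,30,-50],[0,0,0],-0.65],[[-200,38,-50],[0,0,0],-0.65]]}}

```text
clock: 15.85
position: [492.8, -191.1, 153.4]
eef_rot: [-0.0, 0.697, 0.717, 0.002]
contact_force: [0.7, 0.8, 0.2]
width: 70.5
```

```bash
python3 -c "
from h import *
d=grab('top');s=grab('scene')
for x in(d,s): print([ (p) for p in packs(x)])
plan([((490.9,-242,150),Rdown(88.4)),((490.9,-242,73),Rdown(88.4))]); cv2.imwrite('pics/i.png',np.vstack([s['image'][70:310,60:500,::-1],d['image'][170:370,150:590,::-1]]))"
```

```text
[(array([446.5,   9.9]), 53.0, 36.6, 0.3)]
[]
t 15.9 p [ 492.3 -194.   152.1] deck [-119.2 -149.8   82.1] yaw 91.3 w 70.2 F [-1.2  0.9 -1. ] q6 -2.03
   [-48.0, -2.5, 2.1] [-0.0, -0.001, 0.05]
   [-48.1, -2.5, 79.1] [-0.0, -0.001, 0.05]
```

View pics/i.png

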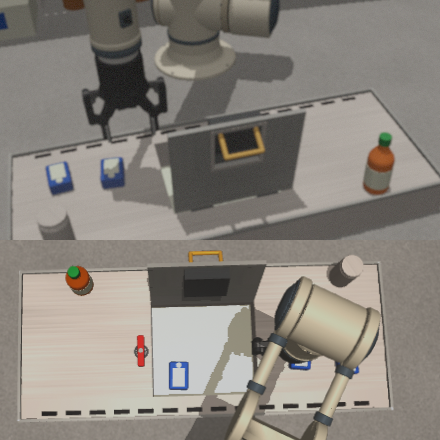

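Pack 1 lies flat in the well (top view crop (178,375)). The other two packs are still at their first pixel positions in the scene view.

Emit:
{"api": "servo_tool", "payload": {"series": [[[-45,-2,2],[0,0,0.05],-0.65],[[-48,-2.5,35],[0,0,0.05],-0.65],[[-48,-2.5,65],[0,0,0.05],-0.65],[[-48,-2.5,79],[0,0,0.05],-0.65],[[-48,-2.5,79],[0,0,0.05],-0.3]]}}

```text
clock: 16.45
position: [490.1, -240.6, 71.3]
eef_rot: [-0.003, 0.717, 0.698, 0.0]
contact_force: [-0.3, 0.1, -0.1]
width: 57.3
```

Emit:
{"api": "servo_tool", "payload": {"series": [[[0,0,0],[0,0,0],0.3],[[0,0,0],[0,0,0],0.3],[[0,0,0],[0,0,0],0.3],[[0,0,-40],[0,0,0],0.3],[[0,0,-60],[0,0,0],0.3]]}}

```text
clock: 16.95
position: [491.0, -240.9, 134.6]
eef_rot: [-0.001, 0.716, 0.698, 0.001]
contact_force: [0.6, -0.4, -0.1]
width: 40.7
```

```bash
python3 -c "
from h import *
p=D(-155,-52,0)
plan([((*p[:2],135),Rdown(91.9)),((*p[:2],11),Rdown(91.9))])"
```

```text
t 16.9 p [ 491.  -240.9  134.6] deck [-122.1 -196.7   64.6] yaw 88.5 w 40.7 F [ 0.6 -0.4 -0.1] q6 -2.06
   [142.4, -41.6, -0.1] [-0.0, -0.002, -0.06]
   [142.2, -41.6, 123.9] [-0.0, -0.002, -0.06]
```

Emit:
{"api": "servo_tool", "payload": {"series": [[[45,-13,0],[0,0,-0.02],0.3],[[90,-26,0],[0,0,-0.04],0.3],[[125,-36,0],[0,0,-0.06],0.3],[[142,-41.6,0],[0,0,-0.06],0.3],[[142,-41.6,25],[0,0,-0.06],0.3]]}}

```text
clock: 17.45
position: [455.1, -96.0, 114.6]
eef_rot: [0.003, 0.694, 0.72, 0.003]
contact_force: [0.1, -0.7, -0.9]
width: 40.8
```

```bash
python3 -c "
from h import *
p=D(-155,-52,0)
plan([((*p[:2],11),Rdown(91.9))])
d=grab('top'); print(packs(d))"
```

```text
t 17.4 p [455.1 -96.  114.6] deck [-153.   -50.7   44.6] yaw 92.1 w 40.8 F [ 0.1 -0.7 -0.9] q6 -1.89
   [-1.4, -2.9, 103.5] [0.008, -0.0, 0.004]
[(array([446.5,  11. ]), 53.0, 34.6, 0.3), (array([ 479.7, -338.7]), 57.8, 39.4, 7.0)]
```

Emit:
{"api": "servo_tool", "payload": {"series": [[[-1.4,-2,30],[0,0,0],0.3],[[-1.4,-2,60],[0,0,0],0.3],[[-1.4,-2,90],[0,0,0],0.3],[[-1.4,-2,103],[0,0,0],0.3],[[-1.4,-2,103],[0,0,0],0.3]]}}

```text
clock: 18.0
position: [451.2, -97.7, 6.8]
eef_rot: [-0.001, 0.694, 0.72, 0.001]
contact_force: [-3.1, 1.1, 7.1]
width: 40.6
```

Emit:
{"api": "servo_tool", "payload": {"series": [[[0,0,0],[0,0,0],0.0],[[0,0,0],[0,0,0],-0.3],[[0,0,0],[0,0,0],-0.3],[[0,0,-45],[0,0,0],-0.3],[[0,0,-90],[0,0,0],-0.3]]}}

```text
clock: 18.5
position: [450.0, -97.5, 96.7]
eef_rot: [-0.002, 0.694, 0.72, 0.0]
contact_force: [0.2, -1.9, 0.7]
width: 55.6
```

Emit:
{"api": "servo_tool", "payload": {"series": [[[-20,0,-40],[0,0,0],-0.5],[[-65,6,-50],[0,0,0],-0.65],[[-110,10,-50],[0,0,0],-0.65],[[-155,16,-50],[0,0,0],-0.65],[[-200,20,-50],[0,0,0],-0.65]]}}

```text
clock: 19.0
position: [477.6, -298.9, 146.6]
eef_rot: [-0.002, 0.694, 0.72, 0.0]
contact_force: [0.4, 0.8, 0.3]
width: 70.8
```

```bash
python3 -c "
from h import *
d=grab('top','j');s=grab('scene','j2')
for x in(d,s): print([ (p) for p in packs(x)])
plan([((479.6,-338.8,150),Rdown(96.4)),((479.6,-338.8,73),Rdown(96.4))])"
```

```text
[(array([446.2, -91.8]), 55.0, 36.8, 0.3), (array([446.5,   9.9]), 53.0, 36.6, 0.3)]
[]
t 19.1 p [ 476.7 -301.6  144.8] deck [-138.4 -256.9   74.8] yaw 91.8 w 70.7 F [ 0.1  1.3 -0.4] q6 -2.23
   [-37.2, 1.7, -5.3] [-0.005, -0.003, -0.081]
   [-37.5, 2.1, 71.7] [-0.005, -0.003, -0.081]
```

```bash
python3 -c "
from h import *
a=cv2.imread('pics/scene0.png')[225:270,95:150];b=cv2.imread('pics/j2.png')[225:270,95:150]
cv2.imwrite('pics/k.png',cv2.resize(np.hstack([a,b]),None,fx=6,fy=6))"
```

```text
(no output)
```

View pics/k.png

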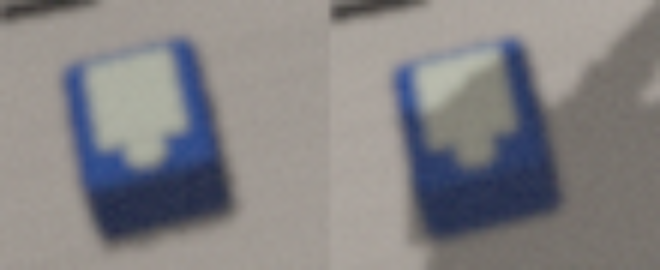

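The last pack hasn't moved. I'll pick it up.

Emit:
{"api": "servo_tool", "payload": {"series": [[[-37,2,0],[0,0,-0.08],-0.65],[[-37.5,2,30],[0,0,-0.08],-0.65],[[-37.5,2,60],[0,0,-0.08],-0.65],[[-37.5,2,72],[0,0,-0.08],-0.65],[[-37.5,2,72],[0,0,-0.08],-0.3]]}}

```text
clock: 19.6
position: [478.5, -337.6, 70.5]
eef_rot: [-0.005, 0.667, 0.745, -0.001]
contact_force: [0.1, 0.9, -0.2]
width: 57.6
```

Emit:
{"api": "servo_tool", "payload": {"series": [[[0,0,0],[0,0,0],0.3],[[0,0,0],[0,0,0],0.3],[[0,0,0],[0,0,0],0.3],[[0,0,-40],[0,0,0],0.3],[[0,0,-60],[0,0,0],0.3]]}}

```text
clock: 20.1
position: [479.6, -338.2, 133.7]
eef_rot: [-0.004, 0.667, 0.745, -0.001]
contact_force: [0.5, 0.2, -0.8]
width: 41.0
```

```bash
python3 -c "
from h import *
p=D(-78,0,0)
plan([((*p[:2],135),Rdown(91.9)),((*p[:2],11),Rdown(91.9))])"
```

```text
t 20.1 p [ 479.6 -338.2  133.7] deck [-136.7 -293.5   63.7] yaw 96.4 w 41.0 F [ 0.5  0.2 -0.8] q6 -2.35
   [288.1, 81.3, -0.5] [-0.006, -0.004, 0.078]
   [287.6, 82.0, 123.5] [-0.006, -0.004, 0.078]
```

Emit:
{"api": "servo_tool", "payload": {"series": [[[45,12,-10],[0,0,0.02],0.3],[[90,24,-15],[0,0,0.04],0.3],[[135,37,-15],[0,0,0.06],0.3],[[180,50,-10],[0,0,0.08],0.3],[[225,63,-5],[0,0,0.08],0.3]]}}

```text
clock: 20.6
position: [517.5, -105.8, 140.4]
eef_rot: [-0.003, 0.696, 0.718, -0.0]
contact_force: [-0.2, -0.1, -1.8]
width: 40.9
```

```bash
python3 -c "
from h import *
p=D(-78,0,0)
plan([((*p[:2],135),Rdown(91.9)),((*p[:2],11),Rdown(91.9))])"
```

```text
t 20.6 p [ 517.5 -105.8  140.4] deck [-91.  -62.6  70.4] yaw 91.8 w 40.9 F [-0.2 -0.1 -1.8] q6 -1.87
   [62.6, 12.8, 5.5] [-0.004, -0.004, -0.002]
   [62.2, 13.3, 129.5] [-0.004, -0.004, -0.002]
```

Emit:
{"api": "servo_tool", "payload": {"series": [[[45,9,5],[0,0,0],0.3],[[62,13,20],[0,0,0],0.3],[[62,13,50],[0,0,0],0.3],[[62,13,80],[0,0,0],0.3],[[62,13,100],[0,0,0],0.3]]}}

```text
clock: 21.1
position: [527.4, -42.5, 38.9]
eef_rot: [-0.003, 0.696, 0.718, -0.001]
contact_force: [-0.1, -0.5, -1.7]
width: 40.9
```

```bash
python3 -c "
from h import *
p=D(-78,0,0)
plan([((*p[:2],10),Rdown(91.9))])"
```

```text
t 21.1 p [527.4 -42.5  38.9] deck [-78.9   0.4 -31.1] yaw 91.8 w 40.9 F [-0.1 -0.5 -1.7] q6 -1.75
   [-0.5, 1.1, 28.9] [-0.006, -0.004, -0.001]
```

Emit:
{"api": "servo_tool", "payload": {"series": [[[-0.5,1,20],[0,0,0],0.3],[[-0.5,1,28],[0,0,0],0.3],[[-0.5,1,29],[0,0,0],0.3],[[-0.5,1,29],[0,0,0],0.0],[[-0.5,1,29],[0,0,0],-0.3]]}}

```text
clock: 21.6
position: [529.2, -43.0, 11.5]
eef_rot: [-0.002, 0.696, 0.718, -0.0]
contact_force: [-0.0, 0.5, 1.2]
width: 54.6
```

Emit:
{"api": "servo_tool", "payload": {"series": [[[0,0,0],[0,0,0],-0.3],[[0,0,-30],[0,0,0],-0.3],[[0,0,-75],[0,0,0],-0.3],[[40,-30,-125],[0,0,0.1],0.3],[[80,-60,-170],[0,0,0.2],1]]}}

```text
clock: 22.1
position: [484.5, 12.9, 158.7]
eef_rot: [-0.002, 0.766, 0.643, 0.001]
contact_force: [1.1, 0.4, -0.1]
width: 27.3
```

Emit:
{"api": "servo_tool", "payload": {"series": [[[45,0,-40],[0,0,0.14],1],[[85,0,-80],[0,0,0.28],1],[[125,0,-110],[0,0,0.42],1],[[165,0,-120],[0,0,0.56],1],[[165,0,-120],[0,0,0.7],1]]}}

```text
clock: 22.6
position: [513.9, 179.2, 283.0]
eef_rot: [-0.002, 0.94, 0.341, 0.003]
contact_force: [0.4, -0.1, -0.1]
width: 0.4
```

```bash
python3 -c "
from h import *
d=grab('top');s=grab('scene')
for p in packs(d,32): print(p,toD([*p[0],32]).round(1))
plan([(D(70,75,220),Rdown(2))]); cv2.imwrite('pics/l.png',np.vstack([s['image'][70:310,60:500,::-1],d['image'][170:370,150:590,::-1]]))"
```

```text
(array([450.1, -96.9]), 58.0, 39.5, 2.8) [-158.   -51.4  -38. ]
(array([451.1,   9.4]), 55.7, 38.7, 0.4) [-153.4   54.8  -38. ]
(array([529.3, -42.1]), 56.8, 39.2, 0.4) [-77.    0.7 -38. ]
t 22.7 p [513.5 176.7 280.7] deck [-85.3 219.9 210.7] yaw 40.0 w -0.1 F [-0.  -0.6 -0.2] q6 -0.43
   [33.0, 209.9, -9.7] [-0.003, -0.002, 0.663]
```

View pics/l.png

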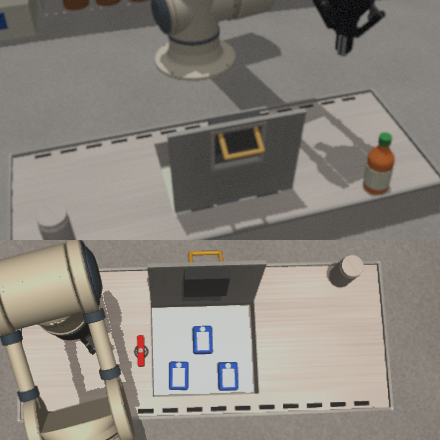

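All three packs lie flat and apart in the well (top crop (178,375), (203,340), (228,375)). Next: go round behind the hatch and push it closed.

```bash
python3 -c "
from h import *
plan([(D(60,160,225),Rdown(2)),(D(70,75,225),Rdown(2)),(D(70,75,150),Rdown(2))])"
```

```text
t 22.7 p [513.5 176.7 280.7] deck [-85.3 219.9 210.7] yaw 40.0 w -0.1 F [-0.  -0.6 -0.2] q6 -0.43
   [77.5, 136.8, -14.4] [-0.003, -0.002, 0.663]
   [33.0, 209.9, -14.7] [-0.003, -0.002, 0.663]
   [32.8, 210.0, 60.3] [-0.003, -0.002, 0.663]
```

Emit:
{"api": "servo_tool", "payload": {"series": [[[24,41,-14],[0,0,0.14],1],[[50,85,-14],[0,0,0.28],1],[[77,137,-14],[0,0,0.42],1],[[55,175,-14],[0,0,0.56],1],[[33,210,-14],[0,0,0.66],1]]}}

```text
clock: 23.2
position: [675.0, 33.7, 290.8]
eef_rot: [-0.002, 1.0, 0.018, -0.002]
contact_force: [0.0, -0.8, -0.4]
width: -0.1
```

```bash
python3 -c "
from h import *
plan([(D(70,75,225),Rdown(2)),(D(70,75,150),Rdown(2))])"
```

```text
t 23.2 p [675.   33.7 290.8] deck [ 71.2  71.6 220.8] yaw 2.1 w -0.1 F [ 0.  -0.8 -0.4] q6 -0.04
   [-1.2, -3.4, -4.1] [-0.003, 0.003, 0.001]
   [-0.9, -3.2, 70.9] [-0.003, 0.003, 0.001]
```

Emit:
{"api": "servo_tool", "payload": {"series": [[[-1,-3,30],[0,0,0],1],[[-1,-3,60],[0,0,0],1],[[-1,-3,70],[0,0,0],1],[[-1,-3,70],[0,0,0],1]]}}

```text
clock: 23.6
position: [672.5, 36.0, 218.5]
eef_rot: [-0.002, 1.0, 0.019, -0.004]
contact_force: [-0.5, -0.8, -0.0]
width: -0.0
```

```bash
cat >> h.py <<'E'
def pushpath(angs,r=165,y=75,n1=14):
    s=bot.sense(); R=rot(s); plan([])
    for a in angs:
        t=np.radians(a); n=n1*min(a,90)/90
        P=D(-r*np.cos(t)+n*np.sin(t),y,r*np.sin(t)+n*np.cos(t))
        print(a,(R.T@(P-s['position'])).round(1).tolist())
E
python3 -c "
from h import *
pushpath([100,95,90,85,80,75,70,65,60])"
```

```text
t 23.6 p [672.5  36.  218.5] deck [ 68.8  73.9 148.5] yaw 2.1 w -0.0 F [-0.5 -0.8 -0. ] q6 -0.04
100 [-26.5, -1.2, -11.4]
95 [-40.6, -1.3, -14.3]
90 [-54.9, -1.3, -16.1]
85 [-70.1, -1.4, -16.5]
80 [-85.3, -1.4, -15.5]
75 [-100.3, -1.5, -13.1]
70 [-115.1, -1.5, -9.4]
65 [-129.4, -1.5, -4.3]
60 [-143.2, -1.6, 2.1]
```

Emit:
{"api": "servo_tool", "payload": {"series": [[[-20,-1,-10],[0,0,0],1],[[-41,-1,-14],[0,0,0],1],[[-55,-1,-16],[0,0,0],1],[[-70,-1,-16],[0,0,0],1],[[-85,-1,-15],[0,0,0],1]]}}

```text
clock: 24.1
position: [588.4, 33.8, 237.0]
eef_rot: [-0.001, 1.0, 0.02, -0.001]
contact_force: [4.0, 0.3, -2.4]
width: -0.0
```

```bash
python3 -c "
from h import *
pushpath([75,70,65,60,55,50,45,40])"
```

```text
t 24.1 p [588.4  33.8 237. ] deck [-15.4  74.6 167. ] yaw 2.3 w -0.0 F [ 4.   0.3 -2.4] q6 -0.04
75 [-16.0, -0.5, 4.7]
70 [-30.8, -0.5, 8.3]
65 [-45.1, -0.6, 13.3]
60 [-59.0, -0.7, 19.6]
55 [-72.2, -0.7, 27.1]
50 [-84.6, -0.8, 35.8]
45 [-96.2, -0.8, 45.6]
40 [-106.9, -0.8, 56.4]
```

Contact (4 N), hatch following.

Emit:
{"api": "servo_tool", "payload": {"series": [[[-16,0,5],[0,0,0],1],[[-31,0,8],[0,0,0],1],[[-45,-0.5,13],[0,0,0],1],[[-59,-0.5,20],[0,0,0],1],[[-72,-0.5,27],[0,0,0],1]]}}

```text
clock: 24.6
position: [517.0, 31.6, 213.3]
eef_rot: [-0.001, 1.0, 0.021, 0.002]
contact_force: [3.4, 0.1, -1.1]
width: -0.2
```

Emit:
{"api": "servo_tool", "payload": {"series": [[[-12,0,9],[0,0,0],1],[[-24,0,18],[0,0,0],1],[[-34,0,29],[0,0,0],1],[[-34,0,29],[0,0,0],1]]}}

```text
clock: 25.0
position: [482.6, 30.3, 185.7]
eef_rot: [-0.001, 1.0, 0.022, 0.003]
contact_force: [0.6, -0.2, 1.2]
width: -0.2
```

```bash
python3 -c "
from h import *
pushpath([40,35,30,25,20,15,10,5,0]); s=grab('scene'); cv2.imwrite('pics/m.png',cv2.resize(s['image'][80:290,190:400,::-1],None,fx=2.5,fy=2.5))"
```

```text
t 25.0 p [482.6  30.3 185.7] deck [-121.2   74.6  115.7] yaw 2.5 w -0.2 F [ 0.6 -0.2  1.2] q6 -0.05
40 [-1.2, -0.4, 4.8]
35 [-10.9, -0.4, 16.5]
30 [-19.5, -0.5, 29.0]
25 [-27.0, -0.5, 42.2]
20 [-33.1, -0.5, 56.1]
15 [-38.0, -0.6, 70.5]
10 [-41.6, -0.6, 85.2]
5 [-43.7, -0.5, 100.2]
0 [-44.5, -0.5, 115.4]
```

View pics/m.png

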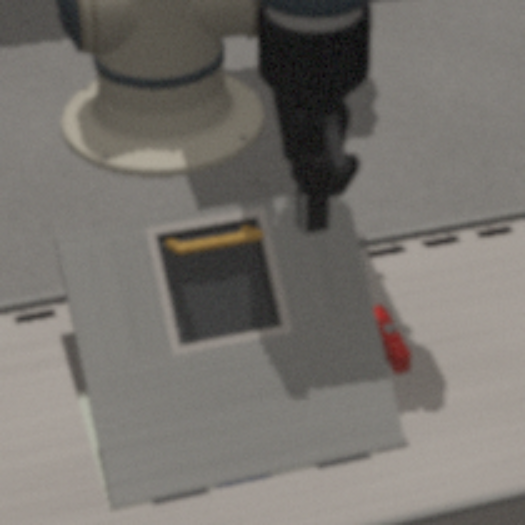

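Emit:
{"api": "servo_tool", "payload": {"series": [[[-11,0,16],[0,0,0],1],[[-19,-0.5,29],[0,0,0],1],[[-27,-0.5,42],[0,0,0],1],[[-33,-0.5,56],[0,0,0],1],[[-38,-0.5,70],[0,0,0],1]]}}

```text
clock: 25.55
position: [446.8, 29.3, 117.6]
eef_rot: [-0.001, 1.0, 0.022, 0.005]
contact_force: [0.9, -0.7, 1.4]
width: 0.4
```

Emit:
{"api": "servo_tool", "payload": {"series": [[[-4,0,15],[0,0,0],1],[[-6,0,30],[0,0,0],1],[[-6,0,40],[0,0,0],1],[[-6,0,44],[0,0,0],1]]}}

```text
clock: 25.95
position: [441.0, 29.1, 72.3]
eef_rot: [-0.001, 1.0, 0.022, 0.005]
contact_force: [-1.0, 0.4, 0.7]
width: -0.1
```

```bash
python3 -c "
from h import *
plan([])"
```

```text
t 25.9 p [441.   29.1  72.3] deck [-162.9   74.9    2.3] yaw 2.5 w -0.1 F [-1.   0.4  0.7] q6 -0.06
```

Emit:
{"api": "servo_tool", "payload": {"series": [[[0,0,2],[0,0,0],1],[[0,0,4],[0,0,0],1],[[0,0,6],[0,0,0],1],[[0,0,6],[0,0,0],1]]}}

```text
clock: 26.35
position: [441.2, 29.1, 69.9]
eef_rot: [-0.001, 1.0, 0.022, 0.005]
contact_force: [-11.3, -0.6, 17.8]
width: -0.2
```

Emit:
{"api": "servo_tool", "payload": {"series": [[[0,0,3],[0,0,0],1],[[0,0,3],[0,0,0],1],[[0,0,-30],[0,0,0],1],[[0,0,-75],[0,0,0],1],[[-20,-30,-90],[0,0,0],1]]}}

```text
clock: 26.85
position: [421.6, 56.6, 164.8]
eef_rot: [-0.0, 1.0, 0.02, 0.009]
contact_force: [-0.4, 0.9, 0.0]
width: 0.0
```

```bash
python3 -c "
from h import *
d=grab('top');s=grab('scene'); plan([])
for r in(50,60,70,80,90): print(r,proj(s,[D(*barpos(0,r)+[0,y,0]) for y in(-28,28)]).round(0).tolist(),proj(d,[D(*barpos(0,r)+[0,y,0]) for y in(-28,28)]).round(0).tolist())
cv2.imwrite('pics/n.png',cv2.resize(np.hstack([s['image'][150:290,210:400,::-1],d['image'][215:355,270:460,::-1]]),None,fx=2,fy=2))"
```

```text
t 26.9 p [419.6  59.9 164.1] deck [-183.1  106.4   94.1] yaw 2.6 w 0.5 F [ 0.  -0.9 -0.3] q6 0.01
50 [[258.0, 210.0], [286.0, 204.0]] [[369.0, 301.0], [341.0, 302.0]]
60 [[257.0, 206.0], [286.0, 201.0]] [[369.0, 304.0], [342.0, 304.0]]
70 [[257.0, 203.0], [285.0, 198.0]] [[369.0, 307.0], [342.0, 307.0]]
80 [[256.0, 200.0], [284.0, 195.0]] [[370.0, 310.0], [342.0, 311.0]]
90 [[255.0, 198.0], [283.0, 193.0]] [[370.0, 313.0], [342.0, 314.0]]
```

View pics/n.png

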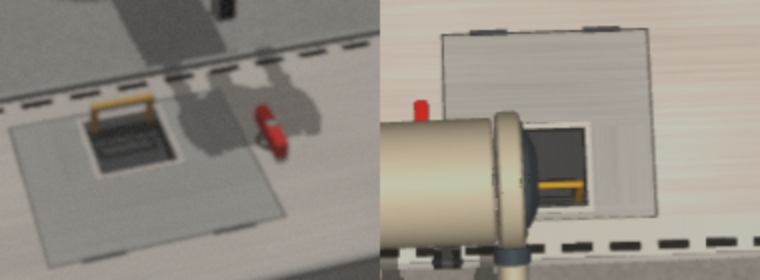

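Hatch closed flush with the ring standing at about 70° (scene bar (256,202)–(286,198)). I'll fold it down from above along its arc.

```bash
python3 -c "
from h import *
W=[(D(-158,0,60),Rdown(2)),(D(-160,0,40),Rdown(2))]+[(D(*(barpos(0,r)+[1,0,3])),Rdown(2)) for r in(65,50,35,20,10,0)]
plan(W)"
```

```text
t 26.9 p [419.6  59.9 164.1] deck [-183.1  106.4   94.1] yaw 2.6 w 0.5 F [ 0.  -0.9 -0.3] q6 0.01
   [23.3, 106.8, 34.1] [-0.003, -0.017, 0.011]
   [20.9, 106.9, 54.1] [-0.003, -0.017, 0.011]
   [20.7, 106.9, 59.8] [-0.003, -0.017, 0.011]
   [29.5, 107.0, 65.6] [-0.003, -0.017, 0.011]
   [36.4, 107.1, 73.4] [-0.003, -0.017, 0.011]
   [41.0, 107.2, 82.8] [-0.003, -0.017, 0.011]
   [42.7, 107.2, 89.5] [-0.003, -0.017, 0.011]
   [43.2, 107.3, 96.5] [-0.003, -0.017, 0.011]
```

Emit:
{"api": "servo_tool", "payload": {"series": [[[10,45,5],[0,-0.01,0.01],1],[[18,90,15],[0,-0.017,0.01],1],[[22,107,34],[0,-0.017,0.01],1],[[22,107,34],[0,-0.017,0.01],1]]}}

```text
clock: 27.35
position: [446.2, -47.8, 126.7]
eef_rot: [-0.002, 1.0, 0.016, -0.003]
contact_force: [0.4, 0.7, -0.7]
width: 0.1
```

```bash
python3 -c "
from h import *
W=[(D(-160,0,42),Rdown(2))]+[(D(*(barpos(0,r)+[1,0,3])),Rdown(2)) for r in(65,50,35,20,10,0)]
plan(W)"
```

```text
t 27.4 p [446.2 -47.8 126.7] deck [-160.3   -2.2   56.7] yaw 1.9 w 0.1 F [ 0.4  0.7 -0.7] q6 -0.22
   [0.4, -2.1, 14.7] [-0.004, 0.006, -0.002]
   [0.3, -2.1, 22.4] [-0.004, 0.006, -0.002]
   [9.2, -2.1, 28.0] [-0.004, 0.006, -0.002]
   [16.3, -2.1, 35.6] [-0.004, 0.006, -0.002]
   [21.1, -2.0, 44.9] [-0.004, 0.006, -0.002]
   [23.0, -2.0, 51.6] [-0.004, 0.006, -0.002]
   [23.6, -2.0, 58.5] [-0.004, 0.006, -0.002]
```

Emit:
{"api": "servo_tool", "payload": {"series": [[[0.5,-2,15],[0,0,0],1],[[1,-2,22],[0,0,0],1],[[9,-2,28],[0,0,0],1],[[16,-2,36],[0,0,0],1],[[21,-2,45],[0,0,0],1]]}}

```text
clock: 27.85
position: [468.4, -44.0, 82.8]
eef_rot: [-0.002, 1.0, 0.017, -0.001]
contact_force: [0.3, 0.9, 0.7]
width: 0.3
```

Emit:
{"api": "servo_tool", "payload": {"series": [[[2,0,7],[0,0,0],1],[[3,0,13],[0,0,0],1],[[3,0,16],[0,0,0],1],[[3,0,16],[0,0,0],1]]}}

```text
clock: 28.25
position: [471.1, -43.0, 68.5]
eef_rot: [-0.002, 1.0, 0.018, -0.001]
contact_force: [-5.9, 2.3, 13.9]
width: 0.3
```

```bash
python3 -c "
from h import *
plan([])"
```

```text
t 28.2 p [471.1 -43.   68.5] deck [-135.3    1.8   -1.5] yaw 2.0 w 0.3 F [-5.9  2.3 13.9] q6 -0.2
```

Emit:
{"api": "servo_tool", "payload": {"series": [[[0,0,-30],[0,0,0],1],[[0,0,-70],[0,0,0.1],1],[[5,-40,-80],[0,0,0.24],0.6],[[15,-80,-80],[0,0,0.38],0.5],[[25,-115,-80],[0,0,0.52],0.5]]}}

```text
clock: 28.75
position: [491.8, 73.6, 149.1]
eef_rot: [-0.002, 0.97, -0.242, -0.001]
contact_force: [0.8, 0.1, -0.1]
width: 21.5
```

```bash
python3 -c "
from h import *
b=D(-105,132,0); plan([((*b[:2],140),Rdown(-88)),((*b[:2],77),Rdown(-88))])"
```

```text
t 28.8 p [491.8  73.6 149.1] deck [-110.5  117.7   79.1] yaw -28.1 w 21.5 F [ 0.8  0.1 -0.1] q6 0.57
   [-2.4, -15.2, 9.2] [-0.001, 0.004, 1.046]
   [-2.2, -15.0, 72.2] [-0.001, 0.004, 1.046]
```

Emit:
{"api": "servo_tool", "payload": {"series": [[[-1,-8,3],[0,0,0.14],0.3],[[-2,-15,6],[0,0,0.28],0.3],[[-2,-15,9],[0,0,0.42],0.3],[[-2,-15,9],[0,0,0.56],0.3],[[-2,-15,9],[0,0,0.7],0.3]]}}

```text
clock: 29.25
position: [496.3, 88.1, 138.9]
eef_rot: [-0.001, 0.827, -0.563, -0.002]
contact_force: [-1.2, -0.6, -0.5]
width: 29.7
```

Emit:
{"api": "servo_tool", "payload": {"series": [[[0,0,0],[0,0,0.14],0.3],[[0,0,0],[0,0,0.28],0.3],[[0,0,0],[0,0,0.35],0.3],[[0,0,0],[0,0,0.35],0.3]]}}

```text
clock: 29.65
position: [495.6, 88.3, 137.9]
eef_rot: [0.001, 0.716, -0.698, -0.003]
contact_force: [-0.2, -0.2, -0.1]
width: 29.9
```

```bash
python3 -c "
from h import *
b=D(-105,132,0); plan([((*b[:2],77),Rdown(-88))])
d=grab('top'); s=grab('scene')
for c in blobs(d,'brass',20): print(rect(onz(d,c,65)), toD(onz(d,[c.mean(0)],65)[0]))
cv2.imwrite('pics/o.png',cv2.resize(np.hstack([s['image'][150:290,210:400,::-1],d['image'][215:355,270:460,::-1]]),None,fx=2,fy=2))"
```

```text
t 29.6 p [495.6  88.3 137.9] deck [-106.2  132.1   67.9] yaw -88.5 w 29.9 F [-0.2 -0.2 -0.1] q6 1.65
   [0.4, -1.6, 60.9] [0.005, 0.004, -0.009]
(array([449.1, -46.7]), 62.7, 45.9, -89.6) [-150.34868876   -0.46850955   -5.        ]
```

View pics/o.png

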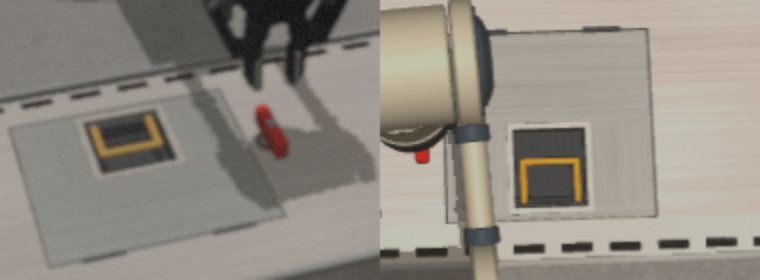

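The ring lies flat as it did at the start, the hatch is flush, and the jaws straddle the button. I'll grip it.

Emit:
{"api": "servo_tool", "payload": {"series": [[[0,-1.5,30],[0,0,0],0.3],[[0,-1.5,55],[0,0,0],0.3],[[0,-1.5,60],[0,0,0],0.3],[[0,-1.5,60],[0,0,0],0.6],[[0,-1.5,60],[0,0,0],0.9]]}}

```text
clock: 30.25
position: [496.8, 88.2, 78.5]
eef_rot: [0.001, 0.717, -0.697, -0.003]
contact_force: [-0.9, -1.8, -5.3]
width: 12.3
```

Emit:
{"api": "servo_tool", "payload": {"series": [[[0,0,0],[0,0,0],0.9],[[0,0,0],[0,0,0],0.9],[[0,0,0],[0,0,-0.14],0.9],[[0,0,0],[0,0,-0.28],0.9],[[0,0,0],[0,0,-0.42],0.9]]}}

```text
clock: 30.75
position: [496.9, 87.5, 78.5]
eef_rot: [0.001, 0.848, -0.53, -0.003]
contact_force: [1.2, -4.0, -6.7]
width: 12.2
```

Emit:
{"api": "servo_tool", "payload": {"series": [[[0,0,0],[0,0,-0.14],0.9],[[0,0,0],[0,0,-0.28],0.9],[[0,0,0],[0,0,-0.42],0.9],[[0,0,0],[0,0,-0.56],0.9],[[0,0,0],[0,0,-0.56],0.9]]}}

```text
clock: 31.25
position: [497.4, 86.8, 78.5]
eef_rot: [0.0, 0.962, -0.274, -0.002]
contact_force: [4.7, -3.5, -8.9]
width: 12.6
```

```bash
python3 -c "
from h import *
plan([(bot.sense()['position'],Rdown(2))])"
```

```text
t 31.2 p [497.4  86.8  78.5] deck [-104.5  130.6    8.5] yaw -31.9 w 12.6 F [ 4.7 -3.5 -8.9] q6 0.66
   [0.0, 0.0, 0.0] [0.001, 0.004, -0.591]
```

Emit:
{"api": "servo_tool", "payload": {"series": [[[0,0,0],[0,0,-0.14],0.9],[[0,0,0],[0,0,-0.28],0.9],[[0,0,0],[0,0,-0.42],0.9],[[0,0,0],[0,0,-0.56],0.9],[[0,0,0],[0,0,-0.6],0.9]]}}

```text
clock: 31.75
position: [498.4, 86.4, 78.5]
eef_rot: [0.0, 1.0, 0.022, -0.001]
contact_force: [5.4, -1.8, -10.4]
width: 12.5
```

Emit:
{"api": "servo_tool", "payload": {"series": [[[0,0,0],[0,0,0],0.9],[[0,0,0],[0,0,0],0.6],[[0,0,0],[0,0,0],0.3],[[0,0,-35],[0,0,0],0.3],[[0,0,-80],[0,0,0],0.3]]}}

```text
clock: 32.25
position: [497.4, 86.6, 158.1]
eef_rot: [-0.0, 1.0, 0.021, -0.003]
contact_force: [0.6, -0.2, 0.2]
width: 30.0
```

Emit:
{"api": "servo_tool", "payload": {"series": [[[-20,-45,-30],[0,0,0],0],[[-40,-90,-50],[0,0,0],0],[[-60,-135,-60],[0,0,0],0],[[-90,-180,-60],[0,0,0],0],[[-120,-220,-60],[0,0,0],0]]}}

```text
clock: 32.75
position: [376.8, 291.7, 221.2]
eef_rot: [-0.001, 1.0, 0.02, -0.001]
contact_force: [0.9, 0.9, 0.1]
width: 42.8
```

```bash
python3 -c "
from h import *
plan([]); d=grab('top'); s=grab('scene')
for c in blobs(d,'red',20): print(rect(onz(d,c,92)))
for c in blobs(d,'brass',20): print(rect(onz(d,c,65)))
P=cloud(d)
for x in(-190,-150,-60,-10): print([round(float(np.median(P[int(v)-2:int(v)+3,int(u)-2:int(u)+3,2])),1) for u,v in proj(d,[D(x,y,0) for y in(-125,-95,-60,60,95)])])
cv2.imwrite('pics/p.png',np.vstack([s['image'][70:310,60:500,::-1],d['image'][170:370,150:590,::-1]]))"
```

```text
t 32.8 p [376.8 291.7 221.2] deck [-218.   339.5  151.2] yaw 2.3 w 42.8 F [0.9 0.9 0.1] q6 0.54
(array([497.3,  87.4]), 59.7, 12.4, -88.8)
(array([ 943. , -326.5]), 51.5, 50.8, 63.0)
(array([449.1, -46.7]), 62.7, 45.9, -89.6)
[70.1, 71.7, 70.6, 72.5, 70.7]
[70.8, 71.6, 70.2, 69.9, 70.4]
[71.0, 70.2, 70.1, 70.1, 70.0]
[70.8, 70.5, 71.0, 69.9, 70.7]
```

View pics/p.png

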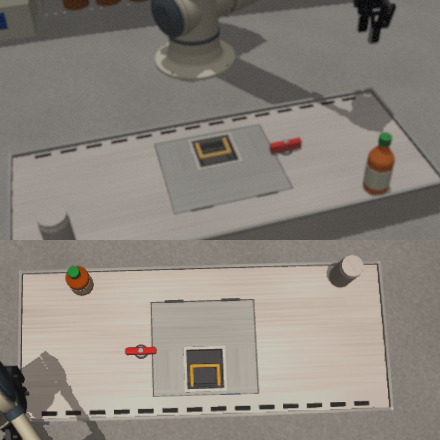

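The final view shows everything in place: hatch flush, ring flat, button across the hatch edge, bottle and can where they stood. I'm handing in.

```bash
python3 -c "
from plant import bot
print(bot.finish_job())"
```

```text
the job is handed in; nothing more can be done
None
```

The job is handed in, finished at about 33 s on the robot's clock; no verdict is reported.

**What I did:**
1. Turned the turnbutton clear.
2. Flipped up the ring and swung the hatch open to about 99°.
3. Laid the three blue packs flat and apart on the well floor. Only three were in view, so I took the fourth as absent.
4. Pushed the hatch shut and pressed it home at about 18 N.
5. Pressed the ring flat into its recess.
6. Turned the button back across the hatch edge.

**Last checks:**
- **Hatch:** it reads 70–72.5 mm high, level with the deck within depth noise.
- **Ring:** it has the same outline as at the start, within about 1 mm.
- **Turnbutton:** it lies at about 89° in deck axes, across the hatch edge.
- **Packs:** the last look before closing showed three separate, flat packs. They could not be seen after the hatch shut.
- **Bottle and can:** both appear where they stood in the pictures. I did not measure their positions.
- **Robot:** clear of everything at hand-in.

**What went wrong or disagreed:** the ring slipped out of the grip near the end of the lift, with the hatch at about 89°. The hatch stayed up, and I pushed it on to about 99° from behind with closed fingers. My pack finder missed packs in the side camera under shadow, so I checked those by eye instead.

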